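# Unlock the courtyard mail cabinet and lift its bin out level

## Robot

A 6-joint arm with a two-finger parallel gripper is mounted at the origin on the work surface. World frame = base frame: x ahead of the robot, y to its left, z up, the work surface at z = 0. Lengths are in m, angles in rad, forces in N, time in s.
With the tool pointing down it reaches from about 0.35 to 0.775 m from the base axis. Payload 7.3 kg.
Tool frame: the origin (TCP) lies at the very end of the fingers, on their centre line; the grasp point (between the pads) lies 19 mm behind it; z points along the fingers, y is the direction in which the jaws open and shut (so a half turn about z gives the same grasp; the last joint's range is limited). The gripper opens to 92 mm and grips with 3 to 60 N. Pads are 19 mm wide; open, the fingers measure 130 mm over their backs; the gripper's body (75 mm by 190 mm) begins 47 mm behind the grasp point.
Start: joints at [-1.276, 0.342, 1.524, -0, 1.275, -0.146], TCP at [0.224, -0.475, 0.227] pointing down, gripper open.
Joint ranges: [-2.53, 2.53], [-0.77, 2.02], [0.04, 2.7], [-1, 4.14], [0.28, 2.66], [-3.11, 3.11]. Speed limits (rad/s): [2.57, 2.57, 3.14, 3.14, 3.14, 3.14].

## Interface

Orientations are given as [roll, pitch, yaw] about the fixed x, y, z axes, in that order (R = Rz(yaw) Ry(pitch) Rx(roll)).
In Python, from cell import robot gives the robot as it stands. The module is installed in compiled form; this text tells all that it offers.
- The arm moves only by the tool carry_out, never from a script. Its argument "series" is a list of rows, each an object with "jaw": the opening in per cent of the stroke, from 0 (shut) to 100 (fully open); "travel": the shift along the tool's x, y, z in units of 60 mm (1.0 is 60 mm), a list of three; "twist": the turn about the tool's z in units of 6 degrees (1.0 is 6 degrees). A call has 1 to 8 rows; each row shifts and turns the commanded pose from where the row before left it, along the tool's axes as they then stand; what a row does not reach is not made up. A row lasts 1/8 s, in which the tool goes at most 62.5 mm and 10.7 degrees, less where a joint would pass 70% of its speed; a pose out of reach is approached as far as the arm can. A call is refused whole if a number of a shift passes 1 or a number of a turn 1, either way. A call with a gripper value outside its range is refused whole. The fingers move at their own pace and stop on an object; "squeeze" is the grip in N (left out, the last holds). Time passes only in rows, so rows that do not move let the fingers close. It gives the time, the measured TCP pose, the force and the opening at its end, in the units of the state.
- robot.observe(): the state, without advancing time (a new reading comes with each control period).
- robot.read_camera(name): name is "scene" or "top"; returns the picture (480x640x3 uint8, blue, green, red); there is no depth.
- robot.calibration(name): a dict with "intrinsics" (3x3 intrinsics, pixels), "cam_to_world" (4x4, takes a point from camera to world coordinates). Camera axes: x right, y up, looking along -z (the intrinsics and any distortion apply to the point x, -y, -z); pixel columns grow to the right and rows downward; lengths in m; the calibration is good to about 2 mm. A picture is of the moment at which its call begins. calibration takes no time and is no camera call.
- robot.hand_in(): hands the job in, once; it reports no verdict.
Trained networks look in the newest picture that a camera, given by its name, has taken for a name from the list of things; names that differ only in an ending like _2 or _b are one class to them, and where a whole thing is asked for, a point or a joint stands for the part that bears it (a point fixed in the world has none). Each returns a list of dicts, best first, with "score" (0 to 1); they miss things now and then, are a little off and sometimes report something else, mostly with a low value. They report only what shows in the picture. A call takes as long as a camera call. They do not tell look-alikes from the thing itself.
- robot.regions_of(camera, query): "pixels" (480x640 bool, what is visible of it) and "xy" ([column, row] in pixels, amid what is visible of it).
The state is a dict: "time": time; "qpos": joint angles; "qvel": joint speeds; "joint_efforts": joint torques, N m; "tool_pos": TCP position; "tool_rot": TCP orientation; "contact_force": force on the tool from outside, world axes, zero at the start; "torque": the same for the moment, N m; "opening": finger opening in m.
Only numpy, scipy, OpenCV 4.12 (cv2) and the standard library are available. Lean on these libraries where they do the work, as an engineer would, in place of code of your own. Each camera call takes 0.05 s, during which the arm holds its last target. There are 200 camera calls.

## Task

Turn the T-shaped lock knob on top of the mail cabinet counter-clockwise to its open stop, so that its tongue swings clear of the mail bin, while the bin still stands in place. Then take the bin by its handle, lift it straight up about 8 cm off its seat, keeping it level all the way so that the post stays in it, and finish while still holding it there above its seat, steady, level and touching nothing of the cabinet. Leave the other things where they are.

Things in the scene. Friction and masses are not known exactly. Their poses are not given: they have to be found in the camera images.
- cabinet: slim stainless mail cabinet, 600 wide (y) x 170 deep (x), flat top 203 mm above the work surface, fixed to a low wall (190 mm high) behind it (+x). May be turned a little. Origin at work-surface level; its -x is its front (towards the robot), z up. In its frame the closed deck spans y -330 to +12 mm, the bin bay y +12 to +266 mm
- seat (a point): centre of the bay floor on which the bin stands: z 30 mm, 139 mm from the cabinet's origin along its +y. The bay is open at the top and front, 254 mm wide (y) and 162 mm deep (x); its front lip rises 25 mm above the seat, its side cheeks and back 173 mm
- knob (a joint): lock knob, turns about the vertical: 0 = locked stop, tongue pointing along the cabinet's +y over the bin's rim; grows counter-clockwise seen from above; 1.5 rad = open stop, tongue pointing to the cabinet's front (-x). Starts within 0.3 of locked. Stays where it is left (friction about 0.1 N m). Tongue clear of the bin from about 1.2
- knob_grip (a point): on the knob's axis, 30 mm above the deck, the height to grip its black bar: 46 long, 14 thick, from 12 to 42 mm above the deck, lying along the tongue (the cabinet's y at joint 0). The flat tongue, 14 wide, reaching 58 mm from the axis, 3 to 7 mm above the deck, turns with it. So does this point's frame
- bin: loose open-topped aluminium mail bin, 146 deep (x), 238 wide (y), 170 mm tall, walls 3 mm, 0.42 kg empty; about 8 mm clear of the bay on each side. Origin: centre of its underside; z up. A strap handle arches over it from its left to its right side. A small steel strike plate on its -y rim lies under the locked tongue
- bin_grip (a point): centre of the bin's black handle grip, 220 mm above its underside, 50 mm above its rim; the grip runs along the bin's y, 170 mm long, 14 mm thick (x) and 18 mm high (z)
- carton: cardboard carton 85 x 80 x 70 mm (x, y, z), about 0.1 to 0.2 kg, loose in the bin. Origin: centre of its underside
- packet: flat cardboard book packet 95 x 70 x 32 mm, about 0.1 to 0.15 kg, loose in the bin beside the carton. Origin: centre of its underside
- bowl: navy ceramic bowl, 104 mm across, 46 mm high, on the cabinet's deck; bystander. Origin: centre of its underside
- wedge: grey plastic door stop wedge 105 x 38 x 28 mm on the deck; bystander. Origin: centre of its underside
- keyring: chrome keyring with two keys, about 80 mm long, lying on the deck; bystander. Origin: near its middle, on the underside
- pot: small terracotta pot with a succulent, 108 mm across, 92 mm high (leaves to 140 mm), on the work surface; bystander. Origin: centre of its underside
- trowel: garden trowel, 300 mm long, on the work surface; bystander. Origin: near its middle, on the underside
- mug: white mug, 80 mm across, 92 mm high, on the work surface; bystander. Origin: centre of its underside
Things that resemble listed ones, but are neither listed nor needed, are in the scene too. What is shaped like the carton but green or purple is not meant.

How it is judged:
On the way, in this order (a step that is already met when the one before it is completed fails the run):
1. the knob is turned to its open stop with the bin still standing in place (value of joint knob above 1.35 rad and distance of bin from where it was at the start of the episode below 0.02 m), for 0.1 s.
2. the bin is lifted off its seat, level, by the gripper (z of bin in the frame of seat above 0.035 m and angle between bin's own z axis and vertical below 0.14 rad and contact force between bin and the fingers above 2 N), for 0.2 s.
At the end, for the whole second after the job is handed in: knob at its open stop (above 1.3 rad); the gripper holds the bin over its seat (within 120 mm), underside over 60 mm above the seat, within 0.12 rad of level, at rest (under 30 mm/s, 0.2 rad/s), touching neither the cabinet nor a bystander; carton and packet still in it (value of joint knob above 1.3 rad and z of bin in the frame of seat above 0.06 m and angle between bin's own z axis and vertical below 0.12 rad and linear speed of bin below 0.03 m/s and angular speed of bin below 0.2 rad/s and contact force between bin and the fingers above 2 N and contact force between bin and cabinet below 0.2 N and contact force between bin and bowl below 0.2 N and contact force between bin and pot below 0.2 N and contact force between bin and mug below 0.2 N and z of carton in the frame of bin between -0.01 and 0.06 m and horizontal distance between each of carton, packet and bin below 0.12 m and z of packet in the frame of bin between -0.01 and 0.12 m and contact force between bin and wedge below 0.2 N and contact force between bin and keyring below 0.2 N and contact force between bin and trowel below 0.2 N and horizontal distance between bin and seat below 0.12 m); the arm keeps its last pose, push and grip.
It fails at once if the bin is tipped more than 0.3 rad (angle between bin's own z axis and vertical above 0.3 rad).
It fails at once if a bystander is moved more than 30 mm (distance of any of bowl, wedge, keyring, pot, trowel, mug from where it was at the start of the episode above 0.03 m).
It also fails if it takes over 51 s, if anything falls off the work surface, if the arm or the gripper's body presses on something with over 40 N, if the wrist force passes 120 N, or if a joint passes its speed limit or range.

## Working session

There is one attempt and no reset: what is moved stays moved. The work goes in short steps, Python scripts to look and compute and a tool call to move; the robot and the scene stay as the last step left them, time stands still between calls to the robot, and variables do not carry over. Pictures are saved under pics/ and viewed, about 8 in all and at most 12, crops included, and the job is handed in when it is done.

Besides the shell and the picture viewer there is one more tool, called after "Emit:" by a JSON object that holds its "method" and its "body". carry_out: Moves the arm, as the interface text tells. Its arguments: {"type":"object","properties":{"series":{"type":"array"},"squeeze":{"type":"number"}},"required":["series"]}

```bash
mkdir -p pics
cat > h.py <<'E'
import numpy as np, cv2
from cell import robot
def ray(cam,uv):
    c=robot.calibration(cam);K=np.array(c["intrinsics"]);T=np.array(c["cam_to_world"])
    p=np.linalg.solve(K,[uv[0],uv[1],1.]);d=T[:3,:3]@[p[0],-p[1],-p[2]]
    return T[:3,3],d
def atz(cam,uv,z):
    o,d=ray(cam,uv);return o+d*(z-o[2])/d[2]
def proj(cam,P):
    c=robot.calibration(cam);K=np.array(c["intrinsics"]);T=np.array(c["cam_to_world"])
    q=T[:3,:3].T@(np.array(P)-T[:3,3]);q=K@[q[0],-q[1],-q[2]];return q[:2]/q[2]
E
python3 - <<'E'
from h import *
for c in("scene","top"):
    cv2.imwrite(f"pics/{c}0.png",robot.read_camera(c)); k=robot.calibration(c);print(np.round(k["intrinsics"],1).tolist(),np.round(k["cam_to_world"],3).tolist(),[x for x in k if x not in("intrinsics","cam_to_world")])
    for q in("knob","bin","bin_grip","cabinet","carton","packet"):
        for r in robot.regions_of(c,q)[:3]:
            m=r["pixels"].astype(np.uint8);print(c,q,round(r["score"],2),np.round(r["xy"]),m.sum(),[np.round(v,1) for v in cv2.minAreaRect(cv2.findNonZero(m))])
s=robot.observe();print({k:np.round(v,3).tolist() for k,v in s.items()})
E
```

```text
[[544.4, 0.0, 314.7], [0.0, 544.4, 241.4], [0.0, 0.0, 1.0]] [[0.846, -0.385, 0.368, 1.018], [0.532, 0.615, -0.582, -0.902], [-0.002, 0.688, 0.726, 1.234], [0.0, 0.0, 0.0, 1.0]] []
scene knob 0.55 [323. 238.] 200 [array([324.5, 237.5]), array([11.9, 20.1]), np.float64(14.0)]
scene bin 0.75 [362. 210.] 3113 [array([362.9, 217. ]), array([53.2, 86.8]), np.float64(44.0)]
scene bin_grip 0.63 [364. 211.] 3007 [array([362.3, 214.8]), array([52.4, 85.9]), np.float64(39.8)]
scene cabinet 0.86 [327. 312.] 22213 [array([328.7, 286.7]), array([131.7, 272.8]), np.float64(34.9)]
scene carton 0.93 [297. 229.] 793 [array([297. , 230.5]), array([33., 30.]), np.float64(90.0)]
scene carton 0.72 [340. 198.] 475 [array([336.5, 194.4]), array([17.6, 33.7]), np.float64(38.7)]
scene carton 0.57 [352. 242.] 136 [array([352.9, 243.5]), array([24.3,  6.5]), np.float64(21.8)]
scene packet 0.65 [364. 232.] 274 [array([364.5, 234.5]), array([14.1, 21.2]), np.float64(45.0)]
[[520.5, 0.0, 321.6], [0.0, 520.5, 239.0], [0.0, 0.0, 1.0]] [[0.008, 0.991, -0.131, 0.242], [-1.0, 0.008, 0.003, -0.029], [0.004, 0.131, 0.991
[... 611 characters left out ...]
183.] 14074 [array([339. , 196.6]), array([229.7,  95.8]), np.float64(1.8)]
top carton 0.79 [231. 263.] 753 [array([228.6, 264.1]), array([27.4, 28.2]), np.float64(85.2)]
top carton 0.66 [292. 280.] 637 [array([289.6, 277.2]), array([26.8, 24.1]), np.float64(63.4)]
top carton 0.55 [302. 221.] 532 [array([302., 219.]), array([22., 24.]), np.float64(90.0)]
{'time': 0.7, 'qpos': [-1.276, 0.342, 1.524, 0.0, 1.275, -0.146], 'qvel': [-0.001, 0.001, -0.0, -0.003, -0.002, -0.0], 'joint_efforts': [0.001, -43.102, -24.445, 0.072, 0.048, 0.0], 'tool_pos': [0.224, -0.475, 0.227], 'tool_rot': [3.141, 0.0, 0.441], 'contact_force': [-0.045, -0.297, 0.045], 'torque': [0.014, 0.001, 0.001], 'opening': 0.092}
```

View pics/scene0.png

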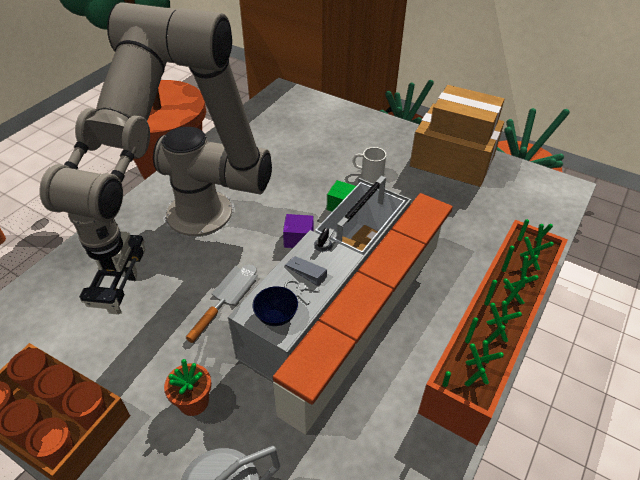

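View pics/top0.png

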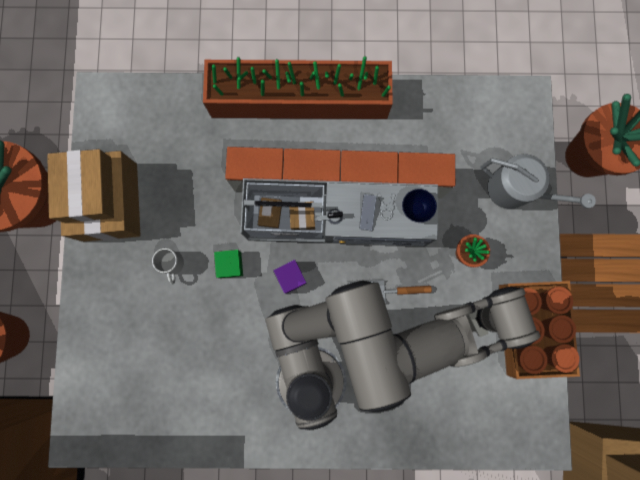

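The scene picture shows the cabinet with the bin at about (365,215) and the knob at (323,238). In the top picture the bin is at (283,211), the knob at (334,215), the bowl at (420,206), the wedge at (368,210) and the keyring at (388,208). The only T-knob on the cabinet is next to the bin. The top "knob" hit at (407,286) is the trowel. I'll check an enlarged crop.

Run:
```python
from h import *
a=cv2.imread("pics/top0.png")[170:250,235:345];b=cv2.imread("pics/scene0.png")[170:260,305:415]
A=cv2.resize(a,None,fx=7,fy=7,interpolation=cv2.INTER_CUBIC)[:, :770]
B=cv2.resize(b,None,fx=6,fy=6,interpolation=cv2.INTER_CUBIC)
cv2.imwrite("pics/ca.png",A);cv2.imwrite("pics/cb.png",B)
```

```text
(no output)
```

View pics/ca.png

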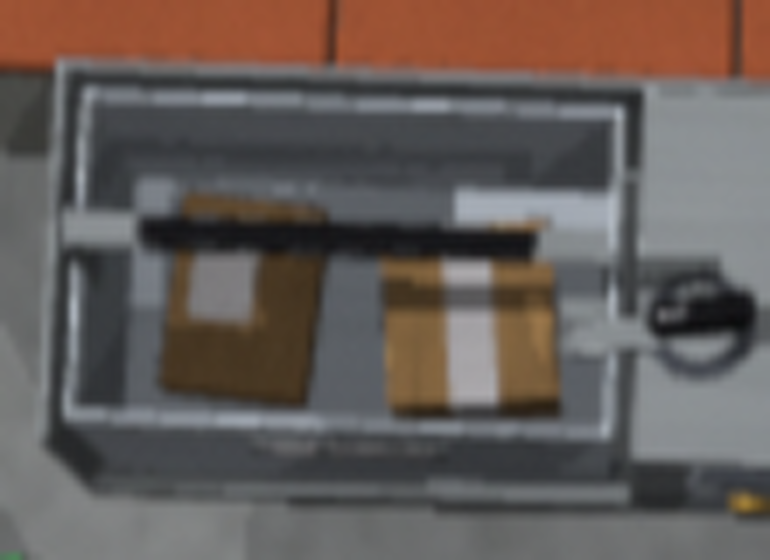

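View pics/cb.png

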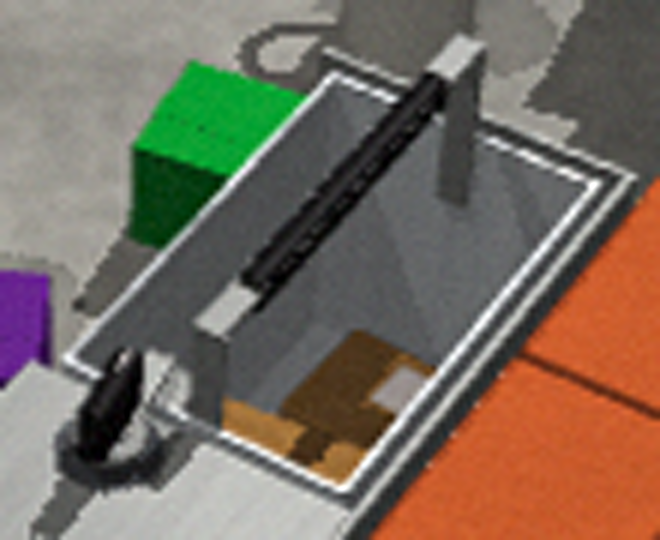

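The top crop shows the black grip from full-image (255,203) to (311,204), the knob bar centred at (335,215), and its tongue pointing at the bin at about (318,218). Both brown packages are in the bin. The green and purple cubes outside are decoys.

Run:
```python
from h import *
def t(x,y):return (234.57+x/7+.0,169.57+y/7)
def s(x,y):return (304.58+x/6,169.58+y/6)
g=[atz("top",t(*p),.259) for p in((140,232),(537,240))];print("grip top",np.round(g,4),np.round((g[0]+g[1])/2,4), "len",np.linalg.norm(g[0]-g[1]))
g=[atz("scene",s(*p),.255) for p in((437,88),(252,290))];print("grip scene",np.round(g,4),np.round((g[0]+g[1])/2,4),np.linalg.norm(g[0]-g[1]))
d=g[0]-g[1];print("yaw",np.arctan2(-d[0],d[1]))
print("knob top bar",atz("top",t(702,312),.243),"base",atz("top",t(703,325),.206))
print("knob bar ends",atz("top",t(650,320),.24),atz("top",t(755,305),.24),"tongue tip",atz("top",t(565,337),.208))
print("scene bar",atz("scene",s(113,405),.23),"base",atz("scene",s(110,455),.206))
# cabinet rear edge & front edge at z .203
for c in((60,62),(635,92),(640,92),(770,82),(630,470)):print("cab",c,atz("top",t(*c),.203))
for c in((70,358),(345,490),(630,178),(335,72)):print("scene rim",c,atz("scene",s(*c),.2))
for c in((85,92),(622,107),(70,412),(612,435)):print("top rim",c,atz("top",t(*c),.2))
```

```text
grip top [[ 0.547   0.1655  0.259 ]
 [ 0.5451 -0.0018  0.259 ]] [0.546  0.0818 0.259 ] len 0.16728421739620464
grip scene [[ 0.5528  0.1575  0.255 ]
 [ 0.5472 -0.003   0.255 ]] [0.55   0.0772 0.255 ] 0.16057876680074443
yaw -0.03477035432784147
knob top bar [ 0.51777019 -0.07190875  0.243     ] base [ 0.5187331  -0.07340604  0.206     ]
knob bar ends [ 0.51466671 -0.04988413  0.24      ] [ 0.52153367 -0.09454346  0.24      ] tongue tip [ 0.51257561 -0.01347042  0.208     ]
scene bar [ 0.52005941 -0.0727246   0.23      ] base [ 0.52270552 -0.07906249  0.206     ]
cab (60, 62) [0.63412422 0.20975101 0.203     ]
cab (635, 92) [ 0.6228764  -0.04312687  0.203     ]
cab (640, 92) [ 0.62289593 -0.04532383  0.203     ]
cab (770, 82) [ 0.62790218 -0.10244262  0.203     ]
cab (630, 470) [ 0.45523605 -0.04214878  0.203     ]
scene rim (70, 358) [ 0.47374291 -0.03332437  0.2       ]
scene rim (345, 490) [ 0.61594691 -0.03827276  0.2       ]
scene rim (630, 178) [0.63377184 0.20756313 0.2       ]
scene rim (335, 72) [0.47905447 0.20125056 0.2       ]
top rim (85, 92) [0.62145589 0.1988413  0.2       ]
top rim (622, 107) [ 0.61680318 -0.03748157  0.2       ]
top rim (70, 412) [0.47902949 0.20154392 0.2       ]
top rim (612, 435) [ 0.47093537 -0.03423635  0.2       ]
```

Emit:
{"method": "carry_out", "body": {"series": [{"jaw":100,"travel":[0,0,-0.8],"twist":-1},{"jaw":100,"travel":[0,0,-0.8],"twist":-1},{"jaw":100,"travel":[0,0,-0.6],"twist":-1},{"jaw":100,"travel":[0,0,0],"twist":-1},{"jaw":100,"travel":[0,0,0],"twist":-1},{"jaw":100,"travel":[0,0,0],"twist":-1},{"jaw":100,"travel":[0,0,0],"twist":-1},{"jaw":100,"travel":[0,0,0],"twist":-1}], "squeeze": 40}}

```text
time: 1.7
tool_pos: [0.224, -0.4748, 0.3588]
tool_rot: [3.142, 0.0, 1.282]
contact_force: [-0.0, 0.0, -0.4]
opening: 0.0918
```

Emit:
{"method": "carry_out", "body": {"series": [{"jaw":100,"travel":[0,0,0],"twist":-1},{"jaw":100,"travel":[0,0,0],"twist":-1},{"jaw":100,"travel":[0,0,0],"twist":-1},{"jaw":100,"travel":[0,0,0],"twist":-1}]}}

```text
time: 2.2
tool_pos: [0.224, -0.4748, 0.3587]
tool_rot: [3.142, 0.0, 1.701]
contact_force: [0.0, -0.5, -0.4]
opening: 0.0923
```

Emit:
{"method": "carry_out", "body": {"series": [{"jaw":100,"travel":[0.65,0.62,0],"twist":0},{"jaw":100,"travel":[0.65,0.62,0],"twist":0},{"jaw":100,"travel":[0.65,0.62,0],"twist":0},{"jaw":100,"travel":[0.65,0.62,0],"twist":0},{"jaw":100,"travel":[0.65,0.62,0],"twist":0},{"jaw":100,"travel":[0.65,0.62,0],"twist":0},{"jaw":100,"travel":[0.65,0.62,0],"twist":0},{"jaw":100,"travel":[0.65,0.62,0],"twist":0}]}}

```text
time: 3.2
tool_pos: [0.4806, -0.1261, 0.3589]
tool_rot: [3.141, 0.0, 1.697]
contact_force: [0.8, -1.2, -0.2]
opening: 0.0918
```

Emit:
{"method": "carry_out", "body": {"series": [{"jaw":100,"travel":[0.4,0.4,0],"twist":0},{"jaw":100,"travel":[0.4,0.38,0.3],"twist":0},{"jaw":100,"travel":[0,0,0.7],"twist":0},{"jaw":100,"travel":[0,0,0],"twist":0}]}}

```text
time: 3.7
tool_pos: [0.5188, -0.0734, 0.2961]
tool_rot: [-3.135, -0.003, 1.698]
contact_force: [0.2, 0.2, 0.2]
opening: 0.0918
```

Run:
```python
from h import *
s=robot.observe();print(np.round(s["tool_pos"],4),np.round(s["tool_rot"],3),np.round(s["qpos"],2))
b=robot.read_camera("scene");a=robot.read_camera("top")
B=cv2.resize(b[150:270,255:395],None,fx=5,fy=5,interpolation=cv2.INTER_CUBIC)
cv2.imwrite("pics/near.png",B)
print("knob proj scene, in crop",(proj("scene",[.519,-.0725,.245])-[255,150])*5,(proj("scene",s["tool_pos"])-[255,150])*5)
```

```text
[ 0.5188 -0.0734  0.2961] [-3.135e+00 -3.000e-03  1.698e+00] [-0.29  0.3   1.39 -0.    1.46 -0.41]
knob proj scene, in crop [340.80665153 413.85777946] [340.35156096 342.52850671]
```

View pics/near.png

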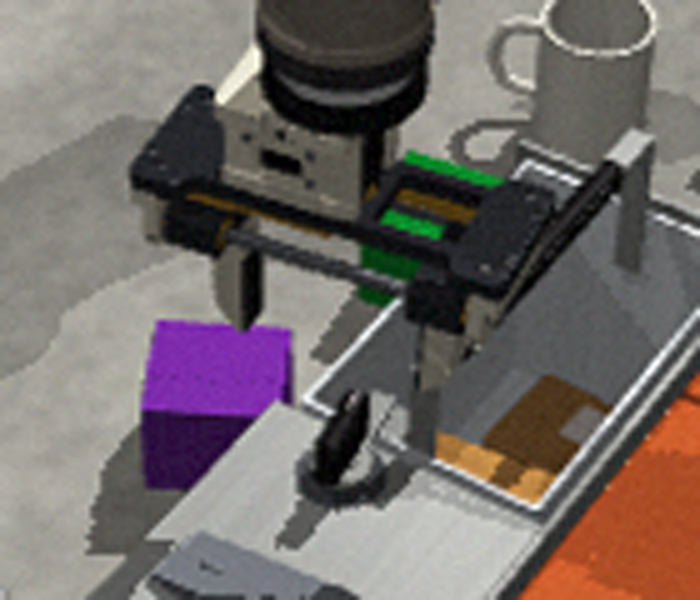

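The picture shows the fingers straddling the knob at crop (340,430), in line with its projection. I'll descend and close.

Emit:
{"method": "carry_out", "body": {"series": [{"jaw":100,"travel":[0,0,0.5],"twist":0},{"jaw":70,"travel":[0,0,0.5],"twist":0},{"jaw":50,"travel":[0,0,0.3],"twist":0},{"jaw":30,"travel":[0,0,0],"twist":0},{"jaw":0,"travel":[0,0,0],"twist":0},{"jaw":0,"travel":[0,0,0],"twist":0},{"jaw":0,"travel":[0,0,0],"twist":0},{"jaw":0,"travel":[0,0,0],"twist":0}], "squeeze": 25}}

```text
time: 4.8
tool_pos: [0.5203, -0.0742, 0.221]
tool_rot: [3.141, 0.0, 1.697]
contact_force: [-0.1, -0.2, -0.2]
opening: 0.0266
```

Emit:
{"method": "carry_out", "body": {"series": [{"jaw":20,"travel":[0,0,0.07],"twist":0},{"jaw":0,"travel":[0,0,0],"twist":0},{"jaw":0,"travel":[0,0,0],"twist":0},{"jaw":0,"travel":[0,0,0],"twist":0}]}}

```text
time: 5.3
tool_pos: [0.5201, -0.0741, 0.216]
tool_rot: [-3.141, -0.0, 1.698]
contact_force: [1.8, 0.7, -5.3]
opening: 0.0143
```

Emit:
{"method": "carry_out", "body": {"series": [{"jaw":0,"travel":[0,0,0],"twist":-0.8},{"jaw":0,"travel":[0,0,0],"twist":-0.8},{"jaw":0,"travel":[0,0,0],"twist":-0.8},{"jaw":0,"travel":[0,0,0],"twist":-0.8},{"jaw":0,"travel":[0,0,0],"twist":-0.8},{"jaw":0,"travel":[0,0,0],"twist":-0.8},{"jaw":0,"travel":[0,0,0],"twist":-0.8},{"jaw":0,"travel":[0,0,0],"twist":-0.8}]}}

```text
time: 6.3
tool_pos: [0.5216, -0.0733, 0.216]
tool_rot: [3.138, 0.001, 2.37]
contact_force: [7.8, 4.9, -9.1]
opening: 0.0139
```

Run:
```python
from h import *
s=robot.observe();print({k:np.round(v,3).tolist() for k,v in s.items()})
```

```text
{'time': 6.3, 'qpos': [-0.287, 0.353, 1.539, 0.003, 1.248, -1.087], 'qvel': [0.001, -0.0, -0.002, 0.002, -0.001, -0.666], 'joint_efforts': [-2.648, -48.132, -24.031, -1.798, 2.138, 0.744], 'tool_pos': [0.522, -0.073, 0.216], 'tool_rot': [3.138, 0.001, 2.37], 'contact_force': [7.835, 4.895, -9.139], 'torque': [0.672, -1.431, -0.156], 'opening': 0.014}
```

Emit:
{"method": "carry_out", "body": {"series": [{"jaw":0,"travel":[0,0,0],"twist":-0.8},{"jaw":0,"travel":[0,0,0],"twist":-0.8},{"jaw":0,"travel":[0,0,0],"twist":-0.8},{"jaw":0,"travel":[0,0,0],"twist":-0.8},{"jaw":0,"travel":[0,0,0],"twist":-0.8},{"jaw":0,"travel":[0,0,0],"twist":-0.8},{"jaw":0,"travel":[0,0,0],"twist":-0.8},{"jaw":0,"travel":[0,0,0],"twist":-0.8}]}}

```text
time: 7.3
tool_pos: [0.5223, -0.0717, 0.216]
tool_rot: [3.137, 0.004, 3.041]
contact_force: [11.4, 10.0, -8.6]
opening: 0.0139
```

Run:
```python
from h import *
s=robot.observe();print({k:np.round(v,3).tolist() for k,v in s.items()})
```

```text
{'time': 7.3, 'qpos': [-0.285, 0.353, 1.539, 0.006, 1.247, -1.757], 'qvel': [0.002, -0.0, 0.0, 0.004, 0.001, -0.666], 'joint_efforts': [-6.234, -48.484, -23.754, -3.785, 2.437, 0.736], 'tool_pos': [0.522, -0.072, 0.216], 'tool_rot': [3.137, 0.004, 3.041], 'contact_force': [11.423, 10.006, -8.636], 'torque': [1.683, -1.925, -0.141], 'opening': 0.014}
```

Emit:
{"method": "carry_out", "body": {"series": [{"jaw":0,"travel":[-0.03,0.03,0],"twist":-0.5},{"jaw":0,"travel":[0,0,0],"twist":-0.5},{"jaw":0,"travel":[0,0,0],"twist":0},{"jaw":0,"travel":[0,0,0],"twist":0}]}}

```text
time: 7.8
tool_pos: [0.5226, -0.0716, 0.216]
tool_rot: [3.139, 0.001, 3.141]
contact_force: [3.2, 3.6, -6.6]
opening: 0.0147
```

Run:
```python
from h import *
s=robot.observe();print({k:np.round(v,3).tolist() for k,v in s.items()})
```

```text
{'time': 7.8, 'qpos': [-0.283, 0.355, 1.535, 0.002, 1.251, -1.854], 'qvel': [0.002, 0.001, 0.0, -0.002, 0.0, 0.002], 'joint_efforts': [-1.636, -46.785, -24.994, -1.637, 0.956, -0.69], 'tool_pos': [0.523, -0.072, 0.216], 'tool_rot': [3.139, 0.001, 3.141], 'contact_force': [3.179, 3.632, -6.623], 'torque': [0.691, -0.841, -0.728], 'opening': 0.015}
```

The torque is −0.73 N m, so the knob is against its stop. I'll release it and rise.

Emit:
{"method": "carry_out", "body": {"series": [{"jaw":35,"travel":[0,0,0],"twist":0},{"jaw":35,"travel":[0,0,0],"twist":0},{"jaw":35,"travel":[0,0,0],"twist":0},{"jaw":35,"travel":[0,0,0],"twist":0},{"jaw":35,"travel":[0,0,-0.6],"twist":0},{"jaw":35,"travel":[0,0,-0.9],"twist":0},{"jaw":100,"travel":[0,0,-0.5],"twist":0.9},{"jaw":100,"travel":[0,0,0],"twist":1}]}}

```text
time: 8.8
tool_pos: [0.5231, -0.0729, 0.3396]
tool_rot: [-3.141, 0.006, 2.94]
contact_force: [-0.2, 0.1, -0.7]
opening: 0.0479
```

Emit:
{"method": "carry_out", "body": {"series": [{"jaw":100,"travel":[0,0,0],"twist":1},{"jaw":100,"travel":[0,0,0],"twist":1},{"jaw":100,"travel":[0,0,0],"twist":1},{"jaw":100,"travel":[0,0,0],"twist":1},{"jaw":100,"travel":[0,0,0],"twist":1},{"jaw":100,"travel":[0,0,0],"twist":1},{"jaw":100,"travel":[0,0,0],"twist":1},{"jaw":100,"travel":[0,0,0],"twist":1}]}}

```text
time: 9.8
tool_pos: [0.5221, -0.0726, 0.3366]
tool_rot: [-3.142, 0.0, 2.102]
contact_force: [0.0, 0.1, -0.1]
opening: 0.0918
```

Emit:
{"method": "carry_out", "body": {"series": [{"jaw":100,"travel":[0,0,0],"twist":1},{"jaw":100,"travel":[0,0,0],"twist":1},{"jaw":100,"travel":[0,0,0],"twist":1},{"jaw":100,"travel":[0,0,0],"twist":1},{"jaw":100,"travel":[0,0,0],"twist":1}]}}

```text
time: 10.42
tool_pos: [0.5221, -0.0727, 0.3365]
tool_rot: [-3.142, 0.0, 1.579]
contact_force: [0.6, 0.3, -0.4]
opening: 0.0916
```

Run:
```python
from h import *
s=robot.observe();print(np.round(s["tool_pos"],4),np.round(s["tool_rot"],3))
a=robot.read_camera("top");b=robot.read_camera("scene")
A=cv2.resize(a[170:250,235:345],(770,560),interpolation=cv2.INTER_CUBIC)[:, :770]
cv2.imwrite("pics/c2.png",np.vstack([cv2.resize(a[175:235,240:360],(600,300),interpolation=cv2.INTER_CUBIC),cv2.resize(b[170:260,275:455],(600,300),interpolation=cv2.INTER_CUBIC)]))
```

```text
[ 0.5221 -0.0727  0.3365] [-3.142  0.     1.579]
```

View pics/c2.png

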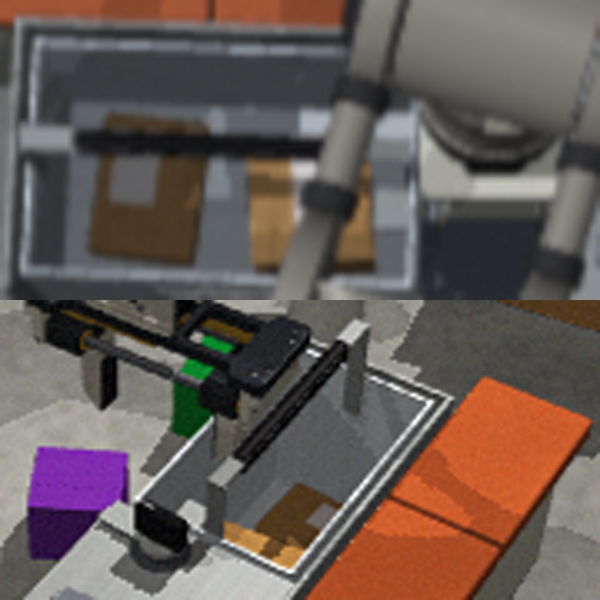

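The bar now lies along x and the tongue points to the cabinet's front (lower panel, about (115,515)). The bin is undisturbed. Next I'll go over the bin grip and down.

Emit:
{"method": "carry_out", "body": {"series": [{"jaw":100,"travel":[0.6,0.1,0],"twist":0.35},{"jaw":100,"travel":[0.7,0.1,0],"twist":0},{"jaw":100,"travel":[0.7,0.1,0],"twist":0},{"jaw":100,"travel":[0.57,0.1,0],"twist":0},{"jaw":100,"travel":[0,0,0.6],"twist":0},{"jaw":100,"travel":[0,0,0],"twist":0},{"jaw":100,"travel":[0,0,0],"twist":0}]}}

```text
time: 11.4
tool_pos: [0.5491, 0.0808, 0.3016]
tool_rot: [3.14, 0.0, 1.546]
contact_force: [-0.1, -0.3, 0.8]
opening: 0.0918
```

Run:
```python
from h import *
s=robot.observe();print(np.round(s["tool_pos"],4),np.round(s["tool_rot"],4))
a=robot.read_camera("top");b=robot.read_camera("scene")
cv2.imwrite("pics/c3.png",cv2.resize(b[140:260,295:435],None,fx=5,fy=5,interpolation=cv2.INTER_CUBIC))
for p in([.548,.0805,.259],[.546,-.0045,.259],[.55,.165,.259],s["tool_pos"]):print((proj("scene",p)-[295,140])*5)
```

```text
[0.5491 0.0808 0.3016] [3.1404e+00 1.0000e-04 1.5460e+00]
[337.53838326 292.32356117]
[254.75251281 384.80451349]
[414.52738598 206.3469124 ]
[344.68029563 231.83948489]
```

View pics/c3.png

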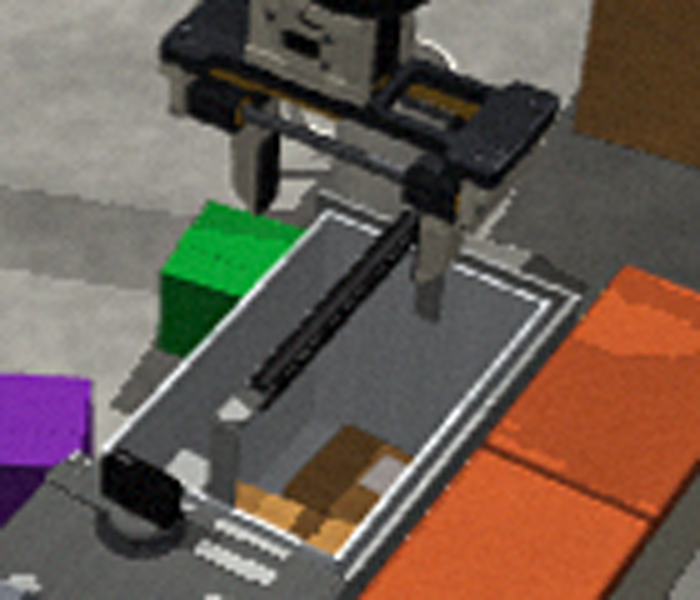

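The fingers straddle the black grip at crop (335,298), in line with its projection. I'll descend to TCP z 0.231 and close gently.

Emit:
{"method": "carry_out", "body": {"series": [{"jaw":100,"travel":[0,0,0.6],"twist":0},{"jaw":60,"travel":[0,0,0.58],"twist":0},{"jaw":50,"travel":[0,0,0],"twist":0},{"jaw":40,"travel":[0,0,0],"twist":0},{"jaw":30,"travel":[0,0,0],"twist":0},{"jaw":0,"travel":[0,0,0],"twist":0},{"jaw":0,"travel":[0,0,0],"twist":0},{"jaw":0,"travel":[0,0,0],"twist":0}], "squeeze": 10}}

```text
time: 12.5
tool_pos: [0.5488, 0.0812, 0.2298]
tool_rot: [3.141, 0.0, 1.546]
contact_force: [-0.0, -0.1, -0.3]
opening: 0.0265
```

Emit:
{"method": "carry_out", "body": {"series": [{"jaw":0,"travel":[0,0,0],"twist":0},{"jaw":0,"travel":[0,0,0],"twist":0},{"jaw":0,"travel":[0,0,0],"twist":0},{"jaw":0,"travel":[0,0,0],"twist":0}]}}

```text
time: 13.0
tool_pos: [0.5484, 0.0812, 0.2296]
tool_rot: [-3.141, 0.0, 1.546]
contact_force: [-2.6, 0.6, 0.9]
opening: 0.0143
```

Emit:
{"method": "carry_out", "body": {"series": [{"jaw":0,"travel":[0,0,0],"twist":0},{"jaw":0,"travel":[0,0,0],"twist":0},{"jaw":0,"travel":[0,0,-0.05],"twist":0},{"jaw":0,"travel":[0,0,-0.1],"twist":0},{"jaw":0,"travel":[0,0,-0.1],"twist":0},{"jaw":0,"travel":[0,0,0],"twist":0},{"jaw":0,"travel":[0,0,0],"twist":0}], "squeeze": 50}}

```text
time: 13.88
tool_pos: [0.5486, 0.0812, 0.2446]
tool_rot: [-3.141, 0.0, 1.546]
contact_force: [-0.5, -0.7, -6.6]
opening: 0.0138
```

Run:
```python
from h import *
s=robot.observe();print({k:np.round(v,3).tolist() for k,v in s.items()})
```

```text
{'time': 13.875, 'qpos': [0.009, 0.384, 1.411, -0.0, 1.347, 0.034], 'qvel': [0.002, 0.003, 0.004, 0.0, -0.002, -0.0], 'joint_efforts': [0.003, -50.096, -27.882, 0.107, 0.042, -0.0], 'tool_pos': [0.549, 0.081, 0.245], 'tool_rot': [-3.141, 0.0, 1.546], 'contact_force': [-0.543, -0.732, -6.638], 'torque': [-0.07, -0.118, 0.005], 'opening': 0.014}
```

It carries 6.6 N with almost no side force, so I'll keep lifting.

Emit:
{"method": "carry_out", "body": {"series": [{"jaw":0,"travel":[0,0,-0.15],"twist":0},{"jaw":0,"travel":[0,0,-0.2],"twist":0},{"jaw":0,"travel":[0,0,-0.2],"twist":0},{"jaw":0,"travel":[0,0,-0.2],"twist":0},{"jaw":0,"travel":[0,0,-0.2],"twist":0},{"jaw":0,"travel":[0,0,-0.15],"twist":0},{"jaw":0,"travel":[0,0,-0.05],"twist":0},{"jaw":0,"travel":[0,0,0],"twist":0}]}}

```text
time: 14.88
tool_pos: [0.5487, 0.0812, 0.3136]
tool_rot: [-3.141, 0.0, 1.546]
contact_force: [0.6, -0.3, -6.7]
opening: 0.0136
```

Emit:
{"method": "carry_out", "body": {"series": [{"jaw":0,"travel":[0,0,0],"twist":0},{"jaw":0,"travel":[0,0,0],"twist":0},{"jaw":0,"travel":[0,0,0],"twist":0},{"jaw":0,"travel":[0,0,0],"twist":0}]}}

```text
time: 15.38
tool_pos: [0.5487, 0.0812, 0.3136]
tool_rot: [-3.141, 0.0, 1.546]
contact_force: [0.5, -0.5, -7.1]
opening: 0.0134
```

Run:
```python
from h import *
s=robot.observe();print({k:np.round(v,3).tolist() for k,v in s.items()})
b=robot.read_camera("scene")
cv2.imwrite("pics/c4.png",cv2.resize(b[120:270,270:450],None,fx=4,fy=4,interpolation=cv2.INTER_CUBIC))
```

```text
{'time': 15.375, 'qpos': [0.009, 0.349, 1.276, -0.0, 1.517, 0.034], 'qvel': [-0.001, -0.0, -0.001, -0.0, 0.002, -0.001], 'joint_efforts': [-0.001, -49.125, -28.934, 0.103, 0.03, 0.0], 'tool_pos': [0.549, 0.081, 0.314], 'tool_rot': [-3.141, 0.0, 1.546], 'contact_force': [0.541, -0.519, -7.107], 'torque': [-0.063, -0.12, 0.044], 'opening': 0.013}
```

View pics/c4.png

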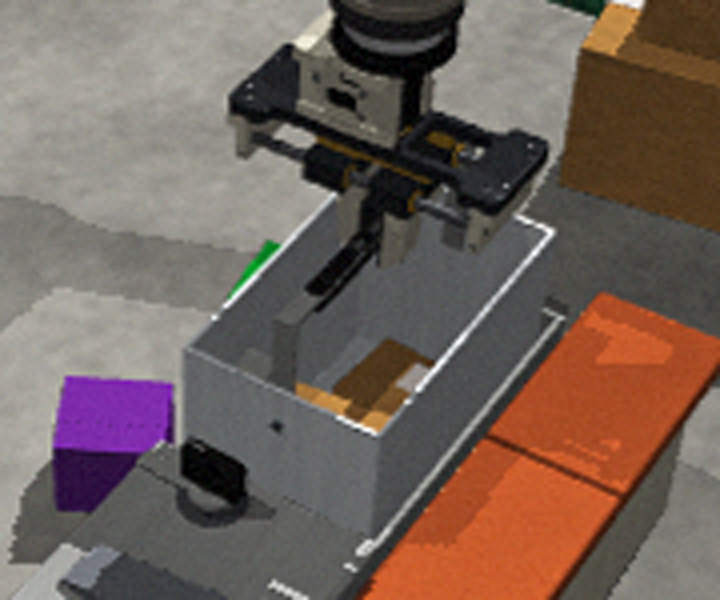

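The bin hangs clear above the bay with both parcels inside it, rim corners at crop (185,350), (378,435) and (552,232). I'll check level against a projection and for drift, then hand in.

Run:
```python
from h import *
s=robot.observe();c=np.array([.5487,.0812]);y=-.025
R=np.array([[np.cos(y),-np.sin(y)],[np.sin(y),np.cos(y)]])
for d,o in(((-.073,-.119),(185,350)),((.073,-.119),(378,435)),((.073,.119),(552,232))):
    for z in(.284,.294):
        print(o,z,np.round((proj("scene",[*(c+R@d),z])-[270,120])*4))
```

```text
(185, 350) 0.284 [182. 346.]
(185, 350) 0.294 [182. 335.]
(378, 435) 0.284 [380. 436.]
(378, 435) 0.294 [381. 424.]
(552, 232) 0.284 [556. 228.]
(552, 232) 0.294 [557. 216.]
```

The corners match a level bin to within about 4 mm over 240 mm, a tilt under 0.03 rad, lifted about 84 mm.

Run:
```python
from h import *
print(robot.hand_in())
s=robot.observe();print(np.round(s["tool_pos"],4),np.round(s["contact_force"],2),s["opening"])
```

```text
the job is handed in; nothing more can be done
None
the job is handed in; nothing more can be done
```

I turned the knob counter-clockwise to its open stop, then lifted the bin straight up by its handle. I handed in at about 15.4 s with the gripper still holding it above its seat.

- **Knob:** it was pushed until the torque rose to 0.73 N m at the stop. The next picture showed the bar turned about 90°, the tongue pointing to the cabinet's front and the bin still in place.
- **Bin:** it was lifted about 84 mm. The rim corners matched a level bin to within about 4 mm over its 240 mm width, so the tilt is under roughly 0.03 rad.
- **Hold:** the wrist carries about 7 N, with side forces of about 0.5 N and no measurable motion. That fits a bin hanging free of the cabinet.
- **Contents and bystanders:** both parcels are visible inside the bin. I saw no contact with the bystanders, but I did not measure whether they had moved.

No check failed or disagreed. The reading I tried after handing in was refused, so there is no state from the final second.

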